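# Open one well of a lift-and-slide storage box

### The arm

A 6-joint arm with a two-finger parallel gripper is mounted at the origin on a cart in front of the work surface, level with it; the furniture and walls round the work are solid. World frame = base frame: x ahead of the robot, y to its left, z up, the work surface at z = 0. Lengths are in mm, angles in degrees, forces in N, time in s.
With the tool pointing down it reaches from about 350 to 850 mm from the base axis. Payload 8.1 kg.
Tool frame: the origin (TCP) lies midway between the tips of the shut fingers; the grasp point (between the pads) lies 19 mm behind it; x points along the fingers, y is the direction in which the jaws open and shut, and the axes are right-handed (so a half turn about x gives the same grasp; the last joint's range is limited). The gripper opens to 85 mm and grips with 20 to 120 N. Pads are 22 mm wide; open, the fingers measure 114 mm over their backs; the gripper's body (76 mm by 85 mm) begins 54 mm behind the grasp point. The pads swing forward as they close: fully open they stand 13 mm farther back than shut.
Start: joints at [63.518, 7.471, 85.268, -0, 87.261, -4.893], TCP at [220.747, 557.921, 231.292] pointing down, gripper open.
Joint ranges: [-169.43, 169.43], [-51.17, 129.36], [1.28, 143.12], [-76.62, 256.62], [0, 156.53], [-152.29, 152.29]. Speed limits (degrees/s): [136.94, 136.94, 159.86, 180, 180, 180].

### API

Orientations are given as [roll, pitch, yaw] about the fixed x, y, z axes, in that order (R = Rz(yaw) Ry(pitch) Rx(roll)).
In Python, from bench import sense, snapshot, hand_in gives the robot as it stands.
- The arm moves only by the tool drive_tool, never from a script. Its argument "deltas" is a list of rows, each a list of 7 numbers: the closure in counts, from 0 (fully open) to 255 (shut), then the shift along the tool's x, y, z in m, then the turn, a rotation vector about the tool's x, y, z in rad. A call has exactly 10 rows; each row is the pose to reach, as a shift and turn from the pose commanded when the call began, along the tool's axes at that moment; what a row does not reach only later rows make up. A row lasts 1/12 s, in which the tool goes at most 41.7 mm and 7.16 degrees, less where a joint would pass 70% of its speed; a pose out of reach is approached as far as the arm can. A call with a gripper value outside its range is refused whole. The fingers move at their own pace and stop on an object; "squeeze" is the grip in N (left out, the last holds). Time passes only in rows, so rows that repeat a pose let the fingers close, or fill a call up. It gives the time, the measured TCP pose, the force and the opening at its end, in the units of the state.
- sense(): the state, without advancing time (a new reading comes with each control period).
- snapshot(name): name is "scene" or "top" or "wrist"; returns a dict with "frame" (400x640x3 uint8, blue, green, red), "fx", "fy", "cx", "cy" (pixels), "k1" (the pictures are not rectified: a ray, as slopes to the right and down, at radius r is drawn at 1 + k1 r^2 times it, then the intrinsics apply), "rvec" (rotation vector, rad) and "tvec" (3), from world to camera coordinates, as OpenCV has them. Camera axes: x right, y down, z forward; pixel columns grow to the right and rows downward; lengths in mm; the calibration is good to about 2 mm. A picture is of the moment at which its call begins. There is no depth.
- hand_in(): hands the job in, once; it reports no verdict.
The state is a dict: "time": time; "joint_pos": joint angles; "qd": joint speeds; "joint_efforts": joint torques, N m; "tool_pos": TCP position; "tcp_rot": TCP orientation; "ft_force": force on the tool from outside, world axes, zero at the start; "wrist_torque": the same for the moment, N m; "finger_gap": finger opening in mm.
Only numpy, scipy, OpenCV 4.12 (cv2) and the standard library are available. Lean on these libraries where they do the work, as an engineer would, in place of code of your own. Each camera call takes 0.05 s, during which the arm holds its last target.

### The job

Open the well of the grey two-well storage box that is closed by the hatch with the straight bar handle: lift this hatch out of its recessed seat, slide it along its channels to the middle of the box, and leave it parked flat and centred on the deck between the two wells, with the handle released. Leave the other hatch, the one with the round knob, closed in its seat.

Things in the scene. Friction and masses are not known exactly. Their poses are not given: they have to be found in the camera images.
- box: Fixed grey box with steel lips, 124 (x) x 256 (y) x 68 mm high. Origin: centre of its underside, z up. Channels run along y. Bays: wells with recessed seats at y = +80 and -80 mm (seat 38 mm above the underside), parking deck between. Lips overhang the channels, underside 64, top 68 mm up, with an 84 mm wide (x) gap between them through which the handles stand; end walls 64 mm high.
- deck (a point): Centre of the steel parking deck's flat top, in the middle of the box, 46 mm above its underside, i.e. 8 mm above the seats; axes as the box's. The deck is 80 mm long in y and 104 mm wide between the channel walls. A hatch must rise 8 mm from its seat to slide over it; the lips stop it at 18 mm, so lift about 13 mm.
- bar_grip (a point): Centre of the black bar, 14 (x) x 56 (y) x 22 mm tall, on two posts over the hatch to move: loose aluminium plate 96 (x) x 74 (y) x 8 mm, about 0.25 kg, 3 to 4 mm play all round, seated in either end bay. Point 54 mm above the plate's underside (92 mm above the box's underside seated, 100 mm parked). Axes: x across the bar, y along it and the channels, z up.
- knob_grip (a point): Centre of the round black knob, 30 mm across and 22 mm tall, of the other hatch, whose plate is alike (this point 54 mm above its underside). It is seated in the opposite end bay and stays there.
Mind the look-alikes: they are no part of the job. What is shaped like the part that bears knob_grip but red is not meant.

How it is judged (in metres and radians):
On the way:
1. the bar-handled hatch is lifted off its seat (6 mm or more) while still over its own well (z of bar_grip in the frame of box above 0.098 m and (y of bar_grip in the frame of box above 0.05 m or y of bar_grip in the frame of box below -0.05 m)), for 0.1 s.
At the end, for the whole second after the job is handed in: The bar-handled hatch lies flat (within 6 degrees) on the deck, resting at deck height within 4 mm, its handle within 15 mm of the box's middle along the channels; the knob-handled hatch is still down in its seat, within 12 mm of where it began (y of bar_grip in the frame of box between -0.015 and 0.015 m and z of bar_grip in the frame of box between 0.096 and 0.104 m and angle between bar_grip's own z axis and vertical below 0.1 rad and z of knob_grip in the frame of box between 0.088 and 0.096 m and distance of knob_grip from where it was at the start of the episode below 0.012 m); the robot touches nothing.
It fails at once if the hatch with the round knob is lifted or shifted by more than 12 mm (distance of knob_grip from where it was at the start of the episode above 0.012 m).
It also fails if it takes over 32 s, if anything falls off the work surface, if the arm or the gripper's body presses on something with over 40 N, if the wrist force passes 120 N, or if a joint passes its speed limit or range.

## Working session

There is one attempt and no reset: what is moved stays moved. The work goes in short steps, Python scripts to look and compute and a tool call to move; the robot and the scene stay as the last step left them, time stands still between calls to the robot, and variables do not carry over. Pictures are saved under pics/ and viewed, and the job is handed in when it is done.

Besides the shell and the picture viewer there is one more tool, called after ">>>" in YAML: its name, and indented under it one key for each argument. drive_tool: Moves the arm, as the interface text tells. Its arguments: {"type":"object","properties":{"deltas":{"type":"array","items":{"type":"array","items":{"type":"number"}}},"squeeze":{"type":"number"}},"required":["deltas"]}

```bash
mkdir -p pics; ls; python3 - <<'E'
from bench import sense, snapshot
import cv2
print(sense())
for n in("scene","top","wrist"):
    s=snapshot(n); cv2.imwrite(f"pics/{n}0.png",s["frame"]); print({k:v for k,v in s.items() if k!="frame"})
E
```

```text
pics
{'time': 0.0, 'joint_pos': array([ 6.35176842e+01,  7.51579470e+00,  8.53289143e+01,  6.56180708e-04,
        8.72639582e+01, -4.89046072e+00]), 'qd': array([ 0.07996851, -0.02547178, -0.02376777,  0.06806025,  0.04066364,
        0.0517519 ]), 'joint_efforts': array([ 3.12640012e-03, -5.69396710e+01, -5.00550377e+01, -8.81827236e-05,
        1.45604450e-02, -4.83275346e-05]), 'tool_pos': array([220.49394904, 557.41223595, 230.24080087]), 'tcp_rot': array([ -95.23600781,   89.89133086, -116.82789486]), 'ft_force': array([-0.2805286 , -0.1752741 , -0.31437032]), 'wrist_torque': array([ 0.02146482, -0.0129038 ,  0.04965328]), 'finger_gap': 85.73419578615294}
{'fx': 488.2587414111902, 'fy': 488.2587414111902, 'cx': 324.06373791217123, 'cy': 193.0181039545642, 'k1': -0.004023043066994234, 'rvec': array([ 2.10492869, -1.19471267,  0.49713132]), 'tvec': array([-644.66578578,  192.5437786 ,  941.32974793])}
{'fx': 386.53098323476866, 'fy': 386.53098323476866, 'cx': 317.1595029387555, 'cy': 201.01422700652114, 'k1': -0.028202474999515344, 'rvec': array([ 2.1659595 , -2.13767965,  0.14554431]), 'tvec': array([-467.67805558,  501.53182301,  874.10259112])}
{'fx': 343.0733331886343, 'fy': 343.0733331886343, 'cx': 321.73440375675546, 'cy': 197.07346291895752, 'k1': 0.023826731516104614, 'rvec': array([-2.37837977, -1.61801   , -0.24905469]), 'tvec': array([-598.77623492,  -39.1648593 ,  379.63943258])}
```

View pics/scene0.png

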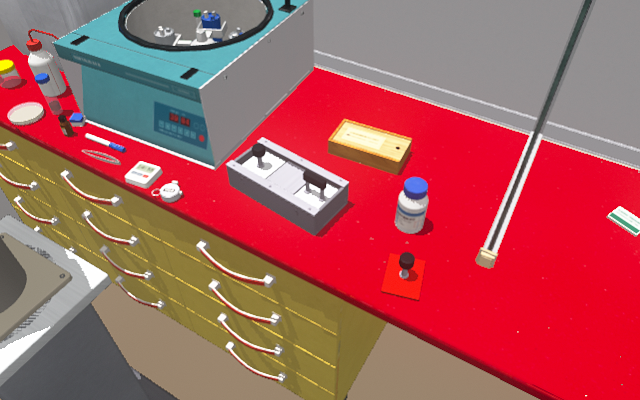

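View pics/top0.png

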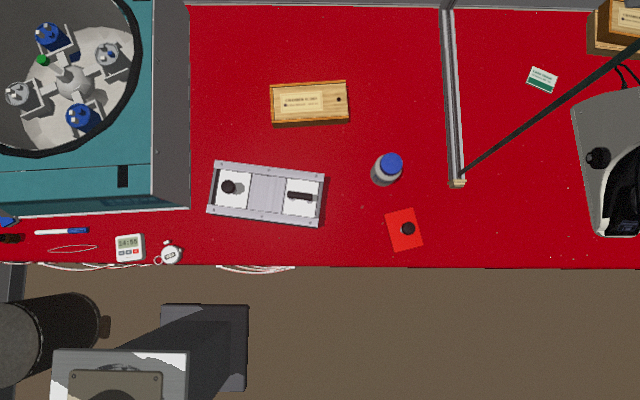

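View pics/wrist0.png

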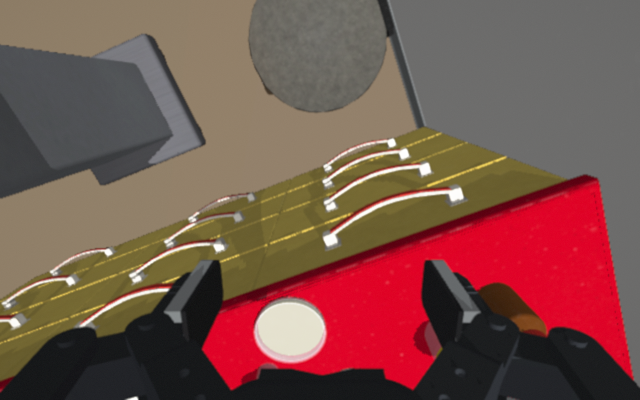

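```bash
cat > h.py <<'E'
import numpy as np, cv2
from bench import sense, snapshot
def ray(s,uv):
    x=np.array([(uv[0]-s["cx"])/s["fx"],(uv[1]-s["cy"])/s["fy"]]); d=x.copy()
    for _ in range(20): d=x/(1+s["k1"]*(d@d))
    R=cv2.Rodrigues(s["rvec"])[0]; 
    return -R.T@s["tvec"], R.T@np.array([d[0],d[1],1.])
def onz(s,uv,z):
    o,d=ray(s,uv); return o+d*(z-o[2])/d[2]
def tri(sa,a,sb,b):
    o1,d1=ray(sa,a);o2,d2=ray(sb,b)
    t=np.linalg.lstsq(np.c_[d1,-d2],o2-o1,rcond=None)[0]
    p,q=o1+d1*t[0],o2+d2*t[1]; return (p+q)/2,np.linalg.norm(p-q)
def proj(s,P):
    R=cv2.Rodrigues(s["rvec"])[0]; c=R@np.asarray(P,float)+s["tvec"]; d=c[:2]/c[2]; d=d*(1+s["k1"]*(d@d))
    return d*s["fx"]+[s["cx"],s["cy"]]
E
python3 - <<'E'
from h import *
t=snapshot("top");s=snapshot("scene")
for n,im,(x0,y0,x1,y1) in(("top",t,(195,145,340,240)),("scene",s,(215,130,360,235))):
    cv2.imwrite(f"pics/{n}_crop.png",cv2.resize(im["frame"][y0:y1,x0:x1],None,fx=5.5,fy=5.5,interpolation=cv2.INTER_CUBIC))
    m=(im["frame"].max(2)<60).astype(np.uint8)[y0:y1,x0:x1]
    k,l,st,c=cv2.connectedComponentsWithStats(m)
    for i in range(1,k):
        if st[i,4]>25: print(n,st[i]+[x0,y0,0,0,0],c[i]+[x0,y0])
for uv in [(300,196),(228,186)]: print(onz(t,uv,103))
for uv in [(217,161),(325,174),(320,228),(207,212)]: print(onz(t,uv,66))
E
```

```text
top [211 169   9  35  92] [214.90217391 186.15217391]
top [221 180  14  13  89] [227.86516854 186.01123596]
top [288 192  24   9  83] [299.74698795 195.4939759 ]
[ 508.80639444 -423.64115081  103.        ]
[ 528.81491819 -265.93412594  103.        ]
[ 593.25320715 -229.19435745   66.        ]
[ 565.93473822 -478.18953747   66.        ]
[ 442.25336192 -468.23874718   66.        ]
[ 474.94204322 -212.21216468   66.        ]
```

View pics/top_crop.png

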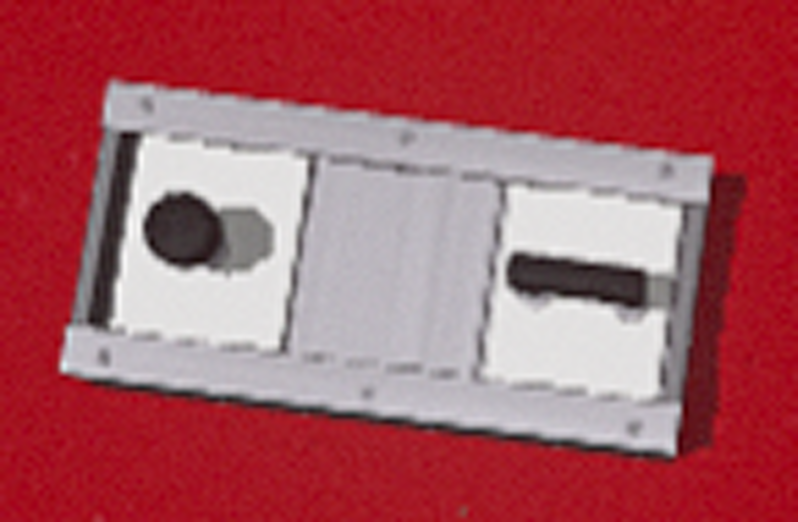

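View pics/scene_crop.png

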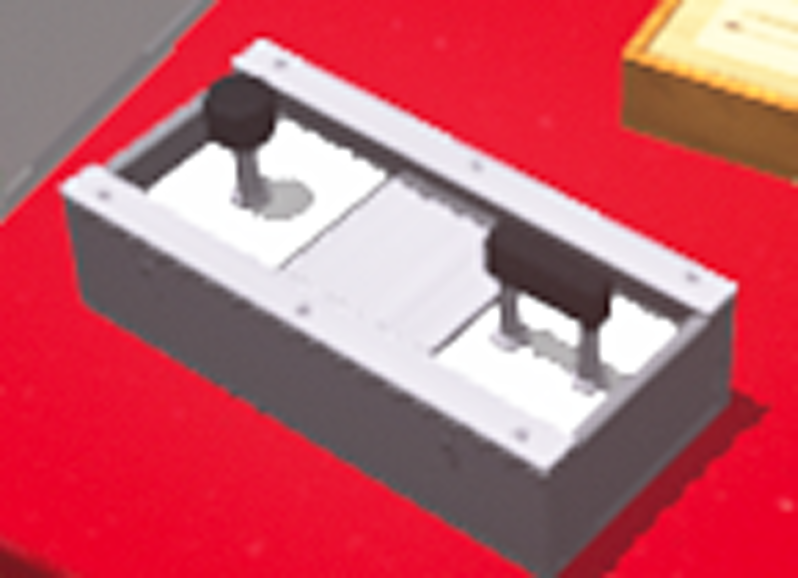

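```bash
python3 - <<'E'
from h import *
t=snapshot("top");s=snapshot("scene")
f=lambda p,o:np.array(p)/5.5-0.41+np.array(o)
T=lambda p:f(p,(195,145));S=lambda p:f(p,(215,130))
c=[onz(t,T(p),68) for p in[(107,80),(713,156),(676,455),(62,374)]]
print(np.round(c,1)); print([round(np.linalg.norm(c[i]-c[(i+1)%4]),1) for i in range(4)])
cen=np.mean(c,0);u=c[0]+c[3]-c[1]-c[2];print("cen",cen,"yaw of +y(knob)",np.degrees(np.arctan2(u[1],u[0])))
c=[onz(s,S(p),68) for p in[(262,38),(737,288),(547,470),(62,187)]]
print(np.round(c,1)); print([round(np.linalg.norm(c[i]-c[(i+1)%4]),1) for i in range(4)])
cen=np.mean(c,0);u=c[0]+c[3]-c[1]-c[2];print("cen",cen,"yaw",np.degrees(np.arctan2(u[1],u[0])))
for a,b in[((107,80),(262,38)),((713,156),(737,288)),((676,455),(547,470)),((62,374),(62,187))]: print(tri(t,T(a),s,S(b)))
# bar top
m=(t["frame"].max(2)<75).astype(np.uint8);m[:, :285]=0;m[:,316:]=0;m[:188]=0;m[204:]=0
cn=max(cv2.findContours(m,0,1)[0],key=cv2.contourArea);r=cv2.minAreaRect(cn);print(r)
print("bar mid",onz(t,r[0],100),"bar ends z103",onz(t,T((507,270)),103),onz(t,T((647,290)),103))
for z in(92,103): print(onz(t,T((577,280)),z))
print("bar tri",tri(t,T((577,279)),s,S((549,270))), "knob",tri(t,T((183,230)),s,S((240,110))))
E
```

```text
[[ 597.1 -222.7   68. ]
 [ 567.9 -476.4   68. ]
 [ 443.6 -462.6   68. ]
 [ 473.4 -210.3   68. ]]
[np.float64(255.3), np.float64(125.1), np.float64(254.1), np.float64(124.3)]
cen [ 520.48937975 -342.98239814   68.        ] yaw of +y(knob) 83.3562663648723
[[ 594.6 -223.2   68. ]
 [ 563.7 -476.8   68. ]
 [ 442.1 -463.    68. ]
 [ 472.9 -209.9   68. ]]
[np.float64(255.5), np.float64(122.4), np.float64(255.0), np.float64(122.4)]
cen [ 518.32359991 -343.21361987   68.        ] yaw 83.04965886936974
(array([ 597.42127939, -221.52810134,   65.37767818]), np.float64(1.0653749542496982))
(array([ 568.23094829, -475.60021273,   63.8199024 ]), np.float64(2.0084231217465716))
(array([ 443.54865752, -462.39424852,   66.28974776]), np.float64(0.5079798010982455))
(array([ 473.22545197, -209.98509768,   67.7881044 ]), np.float64(0.5529488058492281))
((299.1769714355469, 195.58462524414062), (24.558876037597656, 6.573841094970703), 7.125016689300537)
bar mid [ 510.14310718 -421.69139741  100.        ] bar ends z103 [ 513.52623497 -394.76406176  103.        ] [ 506.2649271  -450.25791519  103.        ]
[ 511.53658657 -422.01554481   92.        ]
[ 509.89273129 -422.53120196  103.        ]
bar tri (array([ 511.56507902, -421.85689774,   93.48362029]), np.float64(0.5371939730440141)) knob (array([ 529.52462913, -262.31265938,   91.19413051]), np.float64(1.4056214261958135))
```

```bash
python3 - <<'E'
from h import *
from scipy.spatial.transform import Rotation as Ro
st=sense();R=Ro.from_euler('xyz',st["tcp_rot"],degrees=True).as_matrix();print(np.round(R,3),st["time"])
t=snapshot("top");s=snapshot("scene")
print("base",proj(t,(0,0,0)),proj(t,(0,0,300)),"tcp",proj(t,st["tool_pos"]),proj(s,st["tool_pos"]))
for uv in[(188,209),(0,215),(155,207),(100,265)]: print(uv,onz(t,uv,0),onz(t,uv,200),onz(t,uv,300))
# centrifuge corner: scene front-top right (205,87?) bottom front right (222,165)
print("scene bottom corner",onz(s,(224,166),0), onz(s,(85,103),0))
print("top front right corner tri",tri(t,(155,207),s,(196,98)), "back top right",tri(t,(152,0),s,(313,0)))
def jaw(a): return a
for a in(-6.8,173.2):
    y=np.array([np.cos(np.radians(a)),np.sin(np.radians(a)),0]);x=np.array([0,0,-1.]);D=np.c_[x,y,np.cross(x,y)]
    print(a,Ro.from_matrix(R.T@D).as_rotvec(degrees=True),Ro.from_matrix(R.T@D).as_rotvec())
E
```

```text
[[-0.     0.368  0.93 ]
 [-0.     0.93  -0.368]
 [-1.    -0.    -0.   ]] 0.35
base [113.94052839 418.94359435] [ 15.46393845 498.80827309] tcp [-228.12905605  331.44954686] [-118.93067006   57.62125243]
(188, 209) [ 488.4405113 -146.3395783    0.       ] [ 466.44086953 -213.81541887  200.        ] [ 455.44104864 -247.55333915  300.        ]
(0, 215) [466.98253223 322.78079854   0.        ] [449.57715413 154.86387277 200.        ] [440.87446508  70.90540989 300.        ]
(155, 207) [492.24874782 -64.84403106   0.        ] [ 469.43374303 -149.76848739  200.        ] [ 458.02624063 -192.23071556  300.        ]
(100, 265) [349.94961996  59.55363526   0.        ] [357.60159023 -52.00500117 200.        ] [ 361.42757537 -107.78431938  300.        ]
scene bottom corner [ 518.43569292 -155.64451578    0.        ] [524.13155818 350.65438137   0.        ]
top front right corner tri (array([ 466.40549585, -164.64110234,  232.53823212]), np.float64(2.4229597914084025)) back top right (array([ 847.6077912 , -181.70374023,  298.73849328]), np.float64(54.4426443330483))
-6.8 [7.52102361e+01 1.48248349e-02 2.43178636e-02] [1.31266625e+00 2.58742179e-04 4.24426788e-04]
173.2 [-1.04789760e+02 -2.60973715e-02  1.59096715e-02] [-1.82892634e+00 -4.55485059e-04  2.77676151e-04]
```

```bash
python3 - <<'E'
import cv2
for n in("scene","top"):
    im=cv2.imread(f"pics/{n}0.png")[0:300,0:330]; cv2.imwrite(f"pics/{n}_l.png",cv2.resize(im,None,fx=2,fy=2))
E
```

```text
(no output)
```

View pics/scene_l.png

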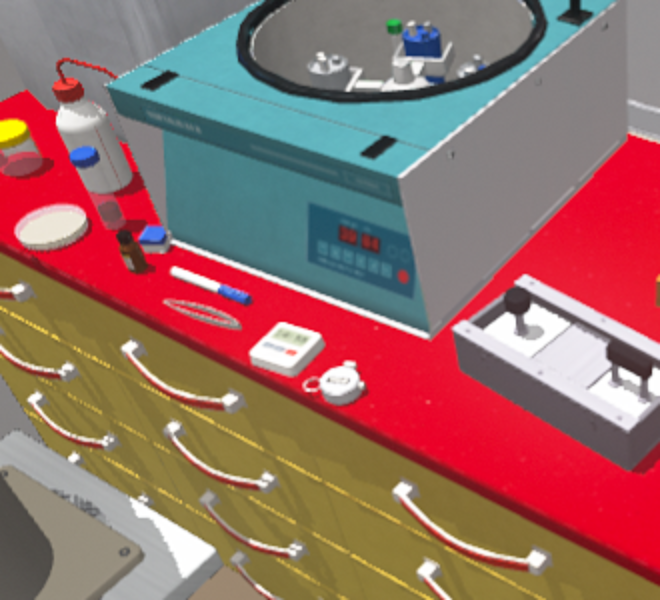

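View pics/top_l.png

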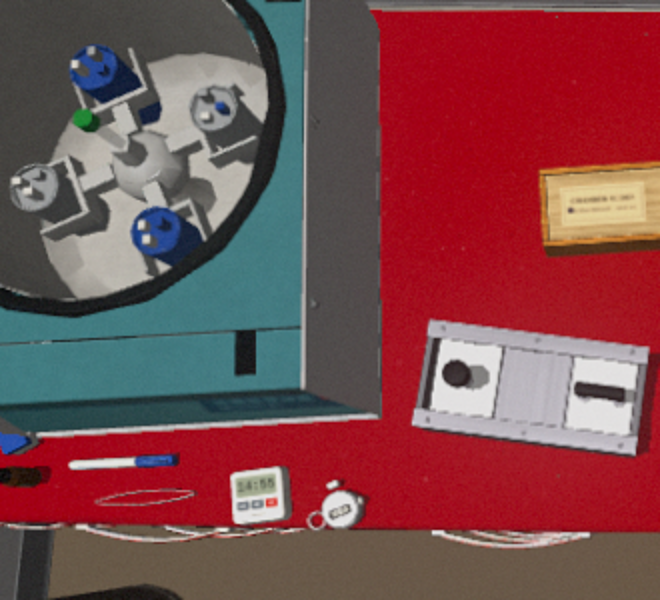

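```bash
cat >> h.py <<'E'
from scipy.spatial.transform import Rotation as Ro
def D(a):
    y=np.array([np.cos(np.radians(a)),np.sin(np.radians(a)),0]);x=np.array([0,0,-1.]);return np.c_[x,y,np.cross(x,y)]
def rows(p0,a0,p1,a1,n=10):
    d=D(a0).T@(np.array(p1)-p0)/1000; w=np.radians(a0-a1)
    for i in range(1,n+1): print([0]+[round(float(v),4) for v in d*i/n]+[round(float(w*i/n),4),0,0])
E
python3 - <<'E'
from h import *
t=snapshot("top");s=snapshot("scene")
print(tri(t,(152,194),s,(199,90)), tri(t,(188,208),s,(215,166)))
print(onz(t,(0,210),232))
p=[(220.7,557.9,231.3),(370,190,245),(385,-180,245),(510,-422,190)];a=[68.4,40,0,-6.8]
for i in range(3): rows(np.array(p[i]),a[i],p[i+1],a[i+1]);print()
E
```

```text
(array([ 488.68687472, -157.08055648,  236.22450932]), np.float64(1.9286087415183188)) (array([ 488.96728796, -154.71860249,   22.54464186]), np.float64(2.1492583343947347))
[456.12710202 129.15464573 232.        ]
[0, -0.0014, -0.0287, 0.0274, 0.0496, 0, 0]
[0, -0.0027, -0.0574, 0.0548, 0.0991, 0, 0]
[0, -0.0041, -0.0861, 0.0823, 0.1487, 0, 0]
[0, -0.0055, -0.1148, 0.1097, 0.1983, 0, 0]
[0, -0.0068, -0.1436, 0.1371, 0.2478, 0, 0]
[0, -0.0082, -0.1723, 0.1645, 0.2974, 0, 0]
[0, -0.0096, -0.201, 0.192, 0.347, 0, 0]
[0, -0.011, -0.2297, 0.2194, 0.3965, 0, 0]
[0, -0.0123, -0.2584, 0.2468, 0.4461, 0, 0]
[0, -0.0137, -0.2871, 0.2742, 0.4957, 0, 0]

[0, 0.0, -0.0226, 0.0293, 0.0698, 0, 0]
[0, 0.0, -0.0453, 0.0586, 0.1396, 0, 0]
[0, 0.0, -0.0679, 0.0879, 0.2094, 0, 0]
[0, 0.0, -0.0905, 0.1172, 0.2793, 0, 0]
[0, 0.0, -0.1132, 0.1465, 0.3491, 0, 0]
[0, 0.0, -0.1358, 0.1758, 0.4189, 0, 0]
[0, 0.0, -0.1584, 0.2052, 0.4887, 0, 0]
[0, 0.0, -0.1811, 0.2345, 0.5585, 0, 0]
[0, 0.0, -0.2037, 0.2638, 0.6283, 0, 0]
[0, 0.0, -0.2263, 0.2931, 0.6981, 0, 0]

[0, 0.0055, 0.0125, 0.0242, 0.0119, 0, 0]
[0, 0.011, 0.025, 0.0484, 0.0237, 0, 0]
[0, 0.0165, 0.0375, 0.0726, 0.0356, 0, 0]
[0, 0.022, 0.05, 0.0968, 0.0475, 0, 0]
[0, 0.0275, 0.0625, 0.121, 0.0593, 0, 0]
[0, 0.033, 0.075, 0.1452, 0.0712, 0, 0]
[0, 0.0385, 0.0875, 0.1694, 0.0831, 0, 0]
[0, 0.044, 0.1, 0.1936, 0.0949, 0, 0]
[0, 0.0495, 0.1125, 0.2178, 0.1068, 0, 0]
[0, 0.055, 0.125, 0.242, 0.1187, 0, 0]
```

>>> drive_tool:
  deltas:
    - [0,-0.0014,-0.0287,0.0274,0.05,0,0]
    - [0,-0.0027,-0.0574,0.0548,0.1,0,0]
    - [0,-0.004,-0.086,0.0823,0.149,0,0]
    - [0,-0.0055,-0.115,0.11,0.198,0,0]
    - [0,-0.007,-0.1436,0.137,0.248,0,0]
    - [0,-0.008,-0.172,0.1645,0.297,0,0]
    - [0,-0.0096,-0.201,0.192,0.347,0,0]
    - [0,-0.011,-0.23,0.219,0.397,0,0]
    - [0,-0.0123,-0.258,0.247,0.446,0,0]
    - [0,-0.0137,-0.287,0.274,0.496,0,0]

```text
time: 1.38
tool_pos: [370.3, 188.5, 245.4]
tcp_rot: [69.3, 89.9, 19.2]
ft_force: [1.2, -0.1, -0.2]
finger_gap: 85.1
```

>>> drive_tool:
  deltas:
    - [0,0,-0.0226,0.0293,0.07,0,0]
    - [0,0,-0.0453,0.0586,0.14,0,0]
    - [0,0,-0.068,0.088,0.209,0,0]
    - [0,0,-0.0905,0.117,0.279,0,0]
    - [0,0,-0.113,0.1465,0.349,0,0]
    - [0,0,-0.136,0.176,0.419,0,0]
    - [0,0,-0.158,0.205,0.489,0,0]
    - [0,0,-0.181,0.2345,0.558,0,0]
    - [0,0,-0.204,0.264,0.628,0,0]
    - [0,0,-0.226,0.293,0.698,0,0]

```text
time: 2.22
tool_pos: [384.7, -181.6, 245.4]
tcp_rot: [60.1, 89.9, -30.1]
ft_force: [1.6, 0.7, -0.0]
finger_gap: 85.2
```

>>> drive_tool:
  deltas:
    - [0,0.0055,0.0125,0.0242,0.012,0,0]
    - [0,0.011,0.025,0.0484,0.024,0,0]
    - [0,0.0165,0.0375,0.0726,0.036,0,0]
    - [0,0.022,0.05,0.0968,0.048,0,0]
    - [0,0.0275,0.0625,0.121,0.06,0,0]
    - [0,0.033,0.075,0.145,0.072,0,0]
    - [0,0.0385,0.0875,0.1694,0.084,0,0]
    - [0,0.044,0.1,0.1936,0.095,0,0]
    - [0,0.0495,0.1125,0.2178,0.107,0,0]
    - [0,0.055,0.125,0.242,0.119,0,0]

```text
time: 3.05
tool_pos: [510.6, -422.7, 189.5]
tcp_rot: [-25.0, 90.0, -121.9]
ft_force: [0.3, -0.1, 0.8]
finger_gap: 85.4
```

```bash
python3 - <<'E'
from h import *
st=sense();R=Ro.from_euler('xyz',st["tcp_rot"],degrees=True).as_matrix();print(np.round(R,3),st["tool_pos"],st["time"],st["joint_pos"])
w=snapshot("wrist"); im=w["frame"].copy(); cv2.imwrite("pics/w1.png",im)
for P in[(510,-422.4,103),(519.5,-343,46),(529,-263.5,103)]: print(proj(w,P))
E
```

```text
[[-0.     0.993 -0.119]
 [-0.    -0.119 -0.993]
 [-1.    -0.     0.   ]] [ 510.58743625 -422.72849038  189.5431745 ] 3.05 [-4.40513159e+01  1.83018574e+01  7.71801187e+01 -1.52333158e-03
  8.45176964e+01 -3.71961597e+01]
[321.43790404 202.57452848]
[321.48047666  83.74151554]
[321.33569873 -70.47516789]
```

View pics/w1.png

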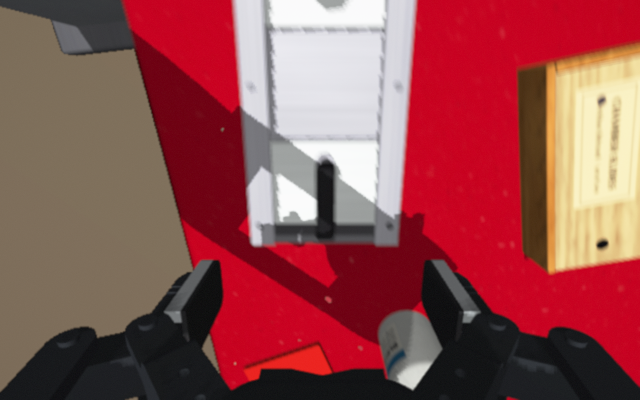

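>>> drive_tool:
  deltas:
    - [0,0.015,0.0005,0,0,0,0]
    - [0,0.03,0.001,0,0,0,0]
    - [0,0.045,0.0015,0,0,0,0]
    - [0,0.06,0.002,0,0,0,0]
    - [0,0.075,0.002,0,0,0,0]
    - [0,0.09,0.002,0,0,0,0]
    - [0,0.105,0.002,0,0,0,0]
    - [0,0.115,0.002,0,0,0,0]
    - [0,0.115,0.002,0,0,0,0]
    - [0,0.115,0.002,0,0,0,0]
  squeeze: 40

```text
time: 3.93
tool_pos: [511.7, -421.4, 74.4]
tcp_rot: [-126.4, 89.9, 136.8]
ft_force: [0.4, 0.2, -0.0]
finger_gap: 85.5
```

```bash
python3 - <<'E'
from h import *
print(sense()["tool_pos"],sense()["ft_force"])
w=snapshot("wrist"); cv2.imwrite("pics/w2.png",w["frame"])
E
```

```text
[ 511.7120198  -421.36035712   74.35941907] [ 0.36688777  0.18837603 -0.01309656]
```

View pics/w2.png

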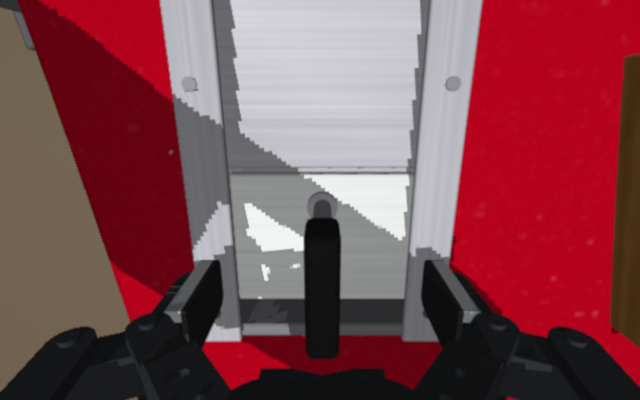

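The bar (columns 305–340, rows 218–357) sits midway between the fingers (221 and 423), so I can close.

>>> drive_tool:
  deltas:
    - [255,0,0,0,0,0,0]
    - [255,0,0,0,0,0,0]
    - [255,0,0,0,0,0,0]
    - [255,0,0,0,0,0,0]
    - [255,0,0,0,0,0,0]
    - [255,0,0,0,0,0,0]
    - [255,0,0,0,0,0,0]
    - [255,0,0,0,0,0,0]
    - [255,0,0,0,0,0,0]
    - [255,0,0,0,0,0,0]
  squeeze: 50

```text
time: 4.82
tool_pos: [512.2, -421.8, 75.3]
tcp_rot: [50.7, 90.0, -46.1]
ft_force: [-1.1, 0.9, 3.5]
finger_gap: 13.3
```

Gripped (13.3 mm). Lift 13 mm.

>>> drive_tool:
  deltas:
    - [255,-0.002,0,0,0,0,0]
    - [255,-0.004,0,0,0,0,0]
    - [255,-0.006,0,0,0,0,0]
    - [255,-0.008,0,0,0,0,0]
    - [255,-0.01,0,0,0,0,0]
    - [255,-0.012,0,0,0,0,0]
    - [255,-0.013,0,0,0,0,0]
    - [255,-0.013,0,0,0,0,0]
    - [255,-0.013,0,0,0,0,0]
    - [255,-0.013,0,0,0,0,0]

```text
time: 5.65
tool_pos: [512.0, -421.7, 87.9]
tcp_rot: [-123.1, 90.0, 140.0]
ft_force: [0.2, -0.0, -3.6]
finger_gap: 13.4
```

```bash
python3 - <<'E'
from h import *
print(sense()["tool_pos"],sense()["ft_force"],sense()["wrist_torque"])
w=snapshot("scene"); cv2.imwrite("pics/s3.png",cv2.resize(w["frame"][80:260,200:420],None,fx=3.3,fy=3.3))
w=snapshot("wrist"); cv2.imwrite("pics/w3.png",w["frame"])
E
```

```text
[ 512.01898863 -421.69026117   87.90466509] [ 0.17858559 -0.0350498  -3.60618496] [-0.00647326  0.01257266 -0.00797848]
```

View pics/s3.png

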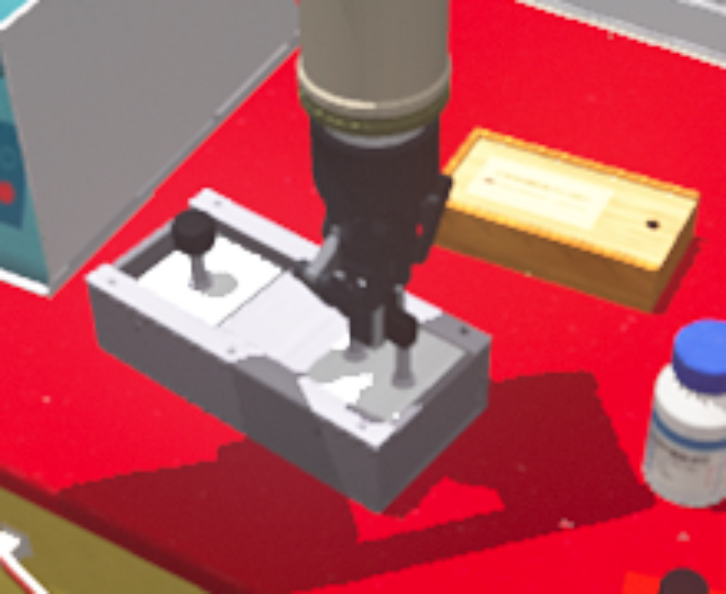

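View pics/w3.png

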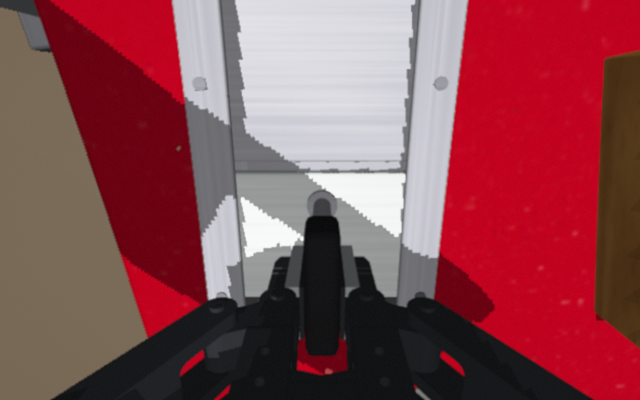

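>>> drive_tool:
  deltas:
    - [255,0,0,-0.009,0,0,0]
    - [255,0,0,-0.018,0,0,0]
    - [255,0,0,-0.027,0,0,0]
    - [255,0,0,-0.036,0,0,0]
    - [255,0,0,-0.045,0,0,0]
    - [255,0,0,-0.054,0,0,0]
    - [255,0,0,-0.063,0,0,0]
    - [255,0,0,-0.072,0,0,0]
    - [255,0,0,-0.08,0,0,0]
    - [255,0,0,-0.08,0,0,0]

```text
time: 6.58
tool_pos: [521.9, -340.4, 87.9]
tcp_rot: [-161.4, 90.0, 101.9]
ft_force: [-0.1, -0.3, -3.2]
finger_gap: 13.4
```

```bash
python3 - <<'E'
from h import *
st=sense();print(st["tool_pos"],st["ft_force"],st["wrist_torque"],st["finger_gap"])
w=snapshot("wrist"); cv2.imwrite("pics/w4.png",w["frame"])
w=snapshot("top"); cv2.imwrite("pics/t4.png",cv2.resize(w["frame"][140:250,190:350],None,fx=5,fy=5))
E
```

```text
[ 521.8664725  -340.44894656   87.91177731] [-0.12237975 -0.31273472 -3.24388022] [0.04834719 0.02805887 0.01286103] 13.441696585310181
```

View pics/w4.png

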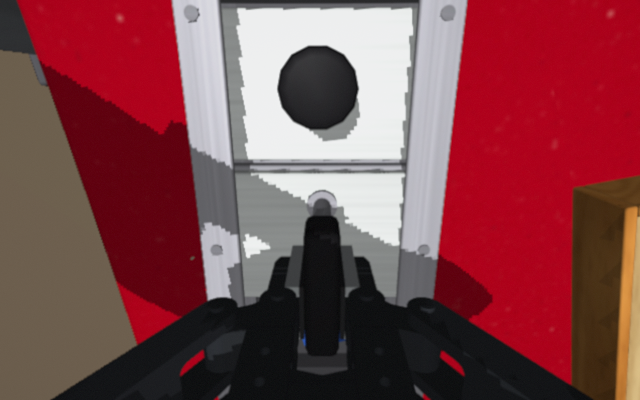

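View pics/t4.png

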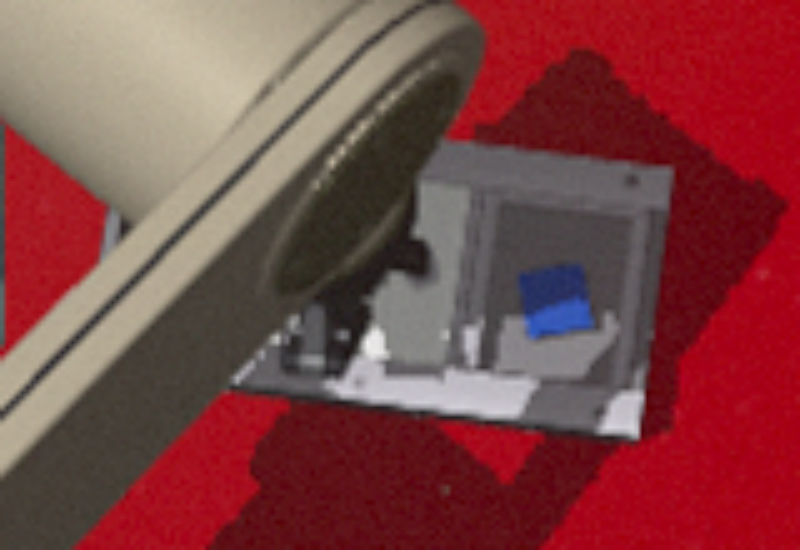

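>>> drive_tool:
  deltas:
    - [255,0,0,0.001,0,0,0]
    - [255,0.001,0,0.0015,0,0,0]
    - [255,0.002,0,0.0015,0,0,0]
    - [255,0.003,0,0.0015,0,0,0]
    - [255,0.004,0,0.0015,0,0,0]
    - [255,0.0045,0,0.0015,0,0,0]
    - [255,0.0045,0,0.0015,0,0,0]
    - [255,0.0045,0,0.0015,0,0,0]
    - [255,0.0045,0,0.0015,0,0,0]
    - [255,0.0045,0,0.0015,0,0,0]

```text
time: 7.52
tool_pos: [521.4, -343.7, 83.5]
tcp_rot: [-147.0, 90.0, 116.2]
ft_force: [0.2, -0.3, -2.7]
finger_gap: 12.9
```

>>> drive_tool:
  deltas:
    - [255,0.0003,0,0,0,0,0]
    - [255,0.0006,0,0,0,0,0]
    - [255,0.0008,0,0,0,0,0]
    - [255,0.001,0,0,0,0,0]
    - [255,0.001,0,0,0,0,0]
    - [255,0.001,0,0,0,0,0]
    - [255,0.001,0,0,0,0,0]
    - [255,0.001,0,0,0,0,0]
    - [255,0.001,0,0,0,0,0]
    - [255,0.001,0,0,0,0,0]

```text
time: 8.35
tool_pos: [521.6, -343.9, 83.3]
tcp_rot: [58.9, 90.0, -37.9]
ft_force: [-3.8, 3.2, 5.4]
finger_gap: 13.3
```

Contact with the deck (+5 N). Open.

>>> drive_tool:
  deltas:
    - [180,0,0,0,0,0,0]
    - [140,0,0,0,0,0,0]
    - [80,0,0,0,0,0,0]
    - [0,0,0,0,0,0,0]
    - [0,0,0,0,0,0,0]
    - [0,0,0,0,0,0,0]
    - [0,0,0,0,0,0,0]
    - [0,0,0,0,0,0,0]
    - [0,0,0,0,0,0,0]
    - [0,0,0,0,0,0,0]

```text
time: 9.18
tool_pos: [521.4, -343.8, 82.5]
tcp_rot: [-148.3, 90.0, 114.9]
ft_force: [-0.2, -0.8, 0.3]
finger_gap: 85.4
```

>>> drive_tool:
  deltas:
    - [0,-0.01,0,0,0,0,0]
    - [0,-0.025,0,0,0,0,0]
    - [0,-0.045,0,0,0,0,0]
    - [0,-0.07,0,0,0,0,0]
    - [0,-0.1,0,0,0,0,0]
    - [0,-0.13,0,0,0,0,0]
    - [0,-0.16,0,0,0,0,0]
    - [0,-0.16,0.0,0,0,0,0]
    - [0,-0.16,0,0,0,0,0]
    - [0,-0.16,0,0,0,0,0]

```text
time: 10.02
tool_pos: [521.3, -343.7, 242.8]
tcp_rot: [59.8, 90.0, -37.0]
ft_force: [-0.4, -0.8, -1.2]
finger_gap: 84.8
```

>>> drive_tool:
  deltas:
    - [0,0,-0.015,0.02,0,0,0]
    - [0,0,-0.03,0.04,0,0,0]
    - [0,0,-0.045,0.06,0,0,0]
    - [0,0,-0.06,0.08,0,0,0]
    - [0,0,-0.075,0.1,0,0,0]
    - [0,0,-0.09,0.12,0,0,0]
    - [0,0,-0.1,0.14,0,0,0]
    - [0,0,-0.1,0.16,0,0,0]
    - [0,0,-0.1,0.16,0,0,0]
    - [0,0,-0.1,0.16,0,0,0]

```text
time: 10.85
tool_pos: [402.0, -490.7, 240.3]
tcp_rot: [-140.9, 89.8, 122.1]
ft_force: [0.7, 0.3, -0.1]
finger_gap: 85.3
```

```bash
python3 - <<'E'
from h import *
st=sense();print(st["tool_pos"],st["ft_force"],st["time"])
w=snapshot("scene"); cv2.imwrite("pics/s5.png",cv2.resize(w["frame"][130:235,215:360],None,fx=5.5,fy=5.5,interpolation=cv2.INTER_CUBIC))
w=snapshot("top"); cv2.imwrite("pics/t5.png",cv2.resize(w["frame"][145:240,195:340],None,fx=5.5,fy=5.5,interpolation=cv2.INTER_CUBIC))
E
```

```text
[ 402.03913973 -490.65997383  240.32391774] [ 0.66399243  0.29345563 -0.06097547] 10.85
```

View pics/s5.png

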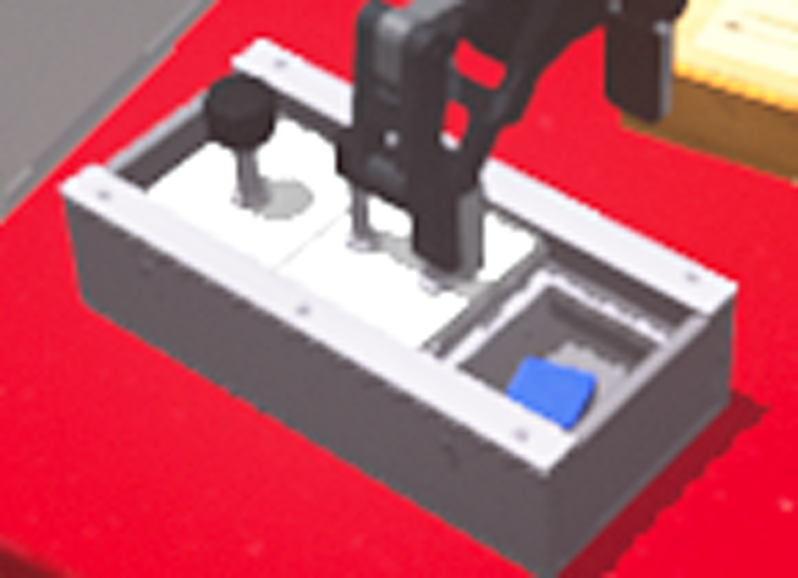

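View pics/t5.png

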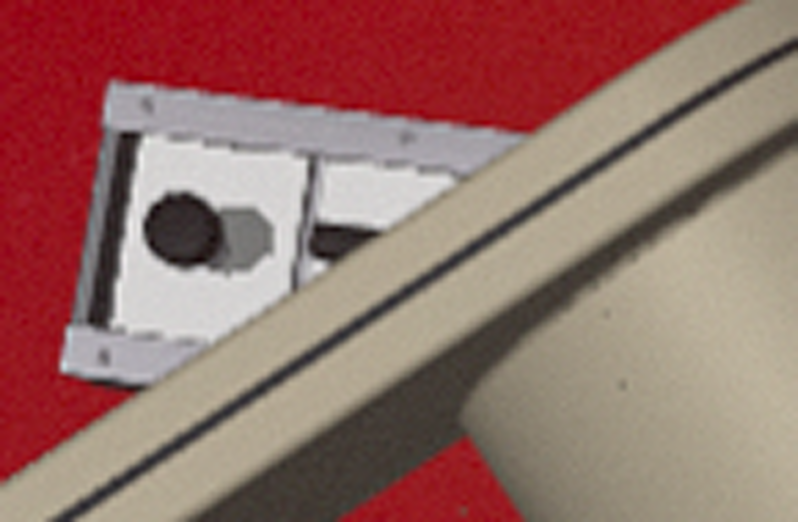

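>>> drive_tool:
  deltas:
    - [0,0,-0.01,0.015,0,0,0]
    - [0,0,-0.02,0.03,0,0,0]
    - [0,0,-0.03,0.045,0,0,0]
    - [0,0,-0.04,0.06,0,0,0]
    - [0,0,-0.05,0.075,0,0,0]
    - [0,0,-0.06,0.09,0,0,0]
    - [0,0,-0.07,0.105,0,0,0]
    - [0,0,-0.08,0.12,0,0,0]
    - [0,0,-0.08,0.12,0,0,0]
    - [0,0,-0.08,0.12,0,0,0]

```text
time: 11.78
tool_pos: [308.8, -600.8, 242.1]
tcp_rot: [-167.6, 90.0, 95.5]
ft_force: [0.7, 0.9, 0.1]
finger_gap: 85.0
```

```bash
python3 - <<'E'
from h import *
st=sense();print(st["tool_pos"],st["ft_force"],st["time"])
w=snapshot("scene"); cv2.imwrite("pics/s6.png",cv2.resize(w["frame"][130:235,215:360],None,fx=5.5,fy=5.5,interpolation=cv2.INTER_CUBIC))
w=snapshot("top"); cv2.imwrite("pics/t6.png",cv2.resize(w["frame"][145:240,195:340],None,fx=5.5,fy=5.5,interpolation=cv2.INTER_CUBIC))
E
```

```text
[ 308.83996797 -600.79849715  242.13484823] [0.73117798 0.86693061 0.0710522 ] 11.7833
```

View pics/s6.png

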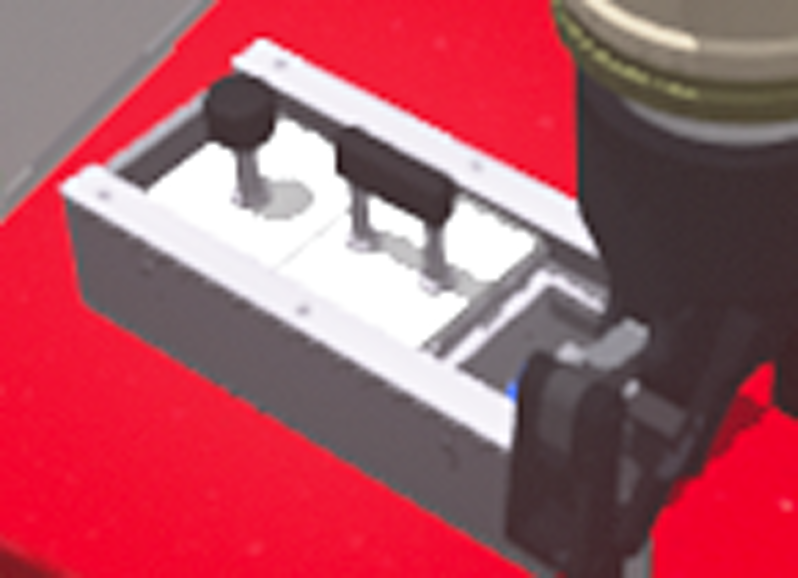

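View pics/t6.png

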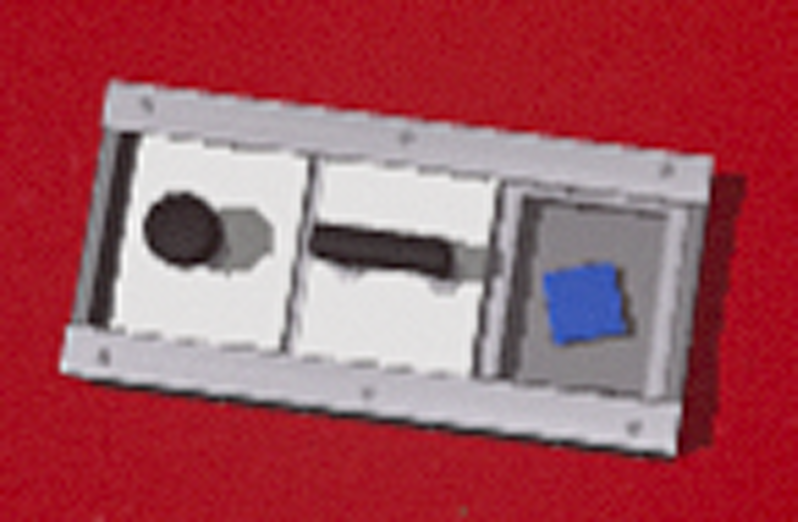

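```bash
python3 - <<'E'
from h import *
t=snapshot("top");s=snapshot("scene")
f=lambda p,o:np.array(p)/5.5-0.41+np.array(o)
T=lambda p:f(p,(195,145));S=lambda p:f(p,(215,130))
u=np.array([.1184,.993])
for a,b in[((381,251),(397,177)),((183,230),(240,110))]:
    p,e=tri(t,T(a),s,S(b));print(p,e,(p[:2]-[519.5,-343])@u)
# plate corners (top face z=54): 4 visible corners top view, channel-edge positions
for p in[(319,162),(498,183),(293,352),(476,376)]:
    q=onz(t,T(p),54);print(q,(q[:2]-[519.5,-343])@u)
print(sense()["qd"])
E
```

```text
[ 521.50781501 -344.3013014    98.12979265] 0.8156586330967737 -1.0544669933209287
[ 529.52462913 -262.31265938   91.19413051] 1.4056214261958135 81.30944532333197
[ 566.13171481 -310.35456695   54.        ] 37.938110053036
[ 558.08753304 -386.1558692    54.        ] -38.28501420432707
[ 485.30836219 -302.38307625   54.        ] 36.28431536900391
[ 476.27926666 -378.98082815   54.        ] -40.846297184172975
[ 0.08780791 -0.08789357 -0.01763779 -0.05338669 -0.02349629 -0.02354949]
```

The bar is within about 1–2 mm of the middle and the plate is flat at deck height. The knob is unmoved and the arm is clear, so I'm handing in.

```bash
python3 -c "
from bench import hand_in
print(hand_in())"
```

```text
the job is handed in; nothing more can be done
None
```

I gripped the bar handle and lifted its hatch about 13 mm while it was still over its own well. I then slid it to the middle of the box, set it on the deck, let go and moved the arm clear. The job was handed in at about 12 s.

Last checks from the top and scene cameras:
- **Bar hatch:** the bar sits about 1 mm off the box's middle along the channels. Its measured height is 98 mm, against 100 nominal and 96–104 allowed. The plate's corner positions agree with it lying flat and centred to about 1–2 mm.
- **Knob hatch:** the knob is at the same pixels as at the start, at about 91 mm high, so it is still in its seat.
- **Arm:** the gripper was open, well away from everything, with wrist force near zero.

No check failed. The wrist camera did place the box 2–3 mm farther out in x than the top and scene cameras did. I shifted the grasp 2 mm for this, and it then closed centred on the bar.

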